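Fit the battery pack in the label printer and lock it

ROBOT

A 6-joint arm with a two-finger parallel gripper is mounted at the origin on a cart in front of the work surface, level with it; the furniture and walls round the work are solid. World frame = base frame: x ahead of the robot, y to its left, z up, the work surface at z = 0. Lengths are in m, angles in rad, forces in N, time in s.
With the tool pointing down it reaches from about 0.35 to 0.875 m from the base axis. Payload 4.2 kg.
Tool frame: the origin (TCP) lies on the centre line of the jaws, within the pads' length; the fingertips stand 11 mm ahead of it and the grasp point (between the pads) lies 8 mm behind it (tips_ahead is the distance from the TCP to the fingertips, in m); z points along the fingers, y is the line along which they close (so a half turn about z gives the same grasp; the last joint's range is limited). The gripper opens to 87 mm and grips with 3 to 60 N. Pads are 19 mm wide; open, the fingers measure 117 mm over their backs; the gripper's body (75 mm by 190 mm) begins 51 mm behind the grasp point.
Start: joints at [1.532, 0.385, 0.008, 0, -1.194, -0.259], TCP at [0.183, 0.597, 0.234] pointing down, gripper open.
Joint ranges: [-3.14, 3.14], [-1.21, 2.06], [-1.07, 1.41], [-3.16, 2.05], [-2.99, -0.16], [-3.1, 3.1]. Speed limits (rad/s): [2.79, 2.79, 3.14, 3.14, 3.14, 3.14].

INTERFACE

Orientations are given as a 3x3 rotation matrix whose columns are the frame's x, y, z axes.
In Python, from station import * gives the robot as it stands. The module is installed in compiled form; this text tells all that it offers.
- The arm moves only by the shell command python3 -m pendant 'ROWS' [FORCE]. ROWS is JSON, a list of rows, each an object of numbers: "tx", "ty", "tz": the shift along the tool's x, y, z as a fraction of full scale; "wx", "wy", "wz": the turn, a rotation vector about the tool's x, y, z as a fraction of full scale; "gripper": the closure, from 0 (fully open) to 1 (shut). In form: [{"tx": .., "ty": .., "tz": .., "wx": .., "wy": .., "wz": .., "gripper": ..}, ...]. A call has exactly 10 rows; each row shifts and turns the commanded pose from where the row before left it, along the tool's axes as they then stand; what a row does not reach is not made up. Full scale, the value 1, is 300 mm for a shift and pi/2 rad for a turn. A row lasts 1/8 s, in which the tool goes at most 62.5 mm and 10.7 degrees, less where a joint would pass 70% of its speed; a pose out of reach is approached as far as the arm can. A call with a number of a shift or a turn outside -1 to 1 is refused whole. A call with a gripper value outside its range is refused whole. The fingers move at their own pace and stop on an object; FORCE is the grip in N (left out, the last holds). Time passes only in rows, so rows that do not move let the fingers close, or fill a call up. It gives the time, the measured TCP pose, the force, the opening and the grip force at its end, in the units of the state.
- state(): the state, without advancing time (a new reading comes with each control period).
- get_image(name): name is "side" or "top" or "wrist"; returns the picture (384x512x3 uint8, red, green, blue); there is no depth.
- camera_params(name): a dict with "fx", "fy", "cx", "cy" (pixels), "distortion" ([k1, k2, p1, p2, k3] as OpenCV has them; the pictures are not rectified), "world_to_cam" (4x4, takes a point from world to camera coordinates). Camera axes: x right, y down, z forward; pixel columns grow to the right and rows downward; lengths in m; the calibration is good to about 2 mm. A picture is of the moment at which its call begins: read the wrist's pose just before it. camera_params takes no time and is no camera call; for the wrist camera it gives the pose at the moment of the call.
- close_job(): hands the job in; it is judged then, once.
The state is a dict: "clock": time; "q": joint angles; "joint_vel": joint speeds; "tau": joint torques, N m; "position": TCP position; "tcp_rot": TCP orientation; "ft_force": force on the tool from outside, world axes, zero at the start; "torque": the same for the moment, N m; "opening": opening from 0.0 (shut) to 1.0 (fully open); "grip_force": force on a finger pad.
Only numpy, scipy, OpenCV 4.12 (cv2) and the standard library are available. Lean on these libraries where they do the work, as an engineer would, in place of code of your own. Each camera call takes 0.05 s, during which the arm holds its last target. There are 200 camera calls.

TASK

Fit the loose battery pack into the open bay of the label printer: slide its thin contact tongue in under the lip, gently push back the sprung contacts and rock the pack down until it lies flat on the bay floor. Then slide the lock fully over it. Be gentle with the printer, and leave the label roll and the screwdriver where they are.

Things in the scene. Friction and masses are not known exactly. Their poses are not given: they have to be found in the camera images.
- printer: Portable label printer lying on its face, grey casing 150 x 104 mm, fixed to the bench. Origin: centre of its underside; x runs from the bay's lip end to the lock end, z up. Deck 36.5 mm above the bench. It holds a black bay insert, open at the top. Behind the bay the casing rises to a hump 49 mm above the bench, x = 28 to 75 mm. Bay and contacts bear 20 N from the pack, knocks included.
- bay_seat (a point): Point on the bay floor, at the printer's x = -11 mm, z = 30 mm: where the pack's origin lies when seated, if the insert is in its nominal place. The insert is screwed down through slotted ears and sits up to 6 mm either way along x (contacts, lip and heel wall together; pushing does not shift it), which no listed pose tells. Pocket 38 mm wide, side walls 6.5 mm high, bevelled.
- contact_nominal (a point): Nominal place of the sprung contact plate's face at rest, on the bay floor, at the printer's x = -42 mm (truly up to 6 mm off, with the insert). Pushed toward -x the plate gives 4.2 mm, with 0.5 N at first and 1 N more per mm, then is solid. It stands under a lip whose edge lies 1 mm to its +x side; lip underside 10.5 mm, top 13 mm above the bay floor.
- heel_nominal (a point): Nominal place of the heel wall's face, on the bay floor, always 64.5 mm to the +x side of the contact plate at rest (so also up to 6 mm off). The wall is 18.6 mm high. The 67 mm pack goes down only with the contact plate pushed back about 3 mm or a little more; the plate then springs it against this wall.
- battery_pack: Dark rectangular battery pack, 67 x 36 x 18 mm, about 0.11 kg, flat on the bench. Origin: centre of its underside; x from tongue to heel, z out of its top. The first 13 mm at the -x end are a contact tongue 6.5 mm thick, level with the underside, 32 mm wide; the rest is the full block. Grip it across its width, fingertips 9 mm or more above its underside, so that they clear the printer's deck.
- lock (a joint): Lock slide on the printer's hump: 0 = open, 0.018 m = fully closed, when its plate overlaps the top of the pack's heel. It slides toward the printer's -x, needs about 3 N, stays where it is left, and passes only when the pack lies flat (1.3 mm above its top).
- lock_knob (a point): Centre of the top of the lock slide's ribbed knob, a bar 10 mm along x, 26 mm along y; it stands 10 mm above its sliding plate, whose top is 52 mm above the bench. Open, it is at the printer's x = 49 mm; there are 21 mm of hump behind it.
- label_roll: White roll of labels, 68 mm across, 41 mm high, standing loose on the bench; origin at the centre of its underside.
- screwdriver: Screwdriver with green handle, 173 mm long, lying loose on the bench.
There are look-alikes about, which are no part of the job. Of the things shaped like the battery_pack, the dark steel one is meant.

How it is judged:
By the outcome, as a careful person would: the job done as asked, in the order asked, and still so for the second after the job is handed in, with the robot touching nothing.
It also fails if it takes over 62 s, if anything falls off the work surface, if the arm or the gripper's body presses on something with over 40 N, if the wrist force passes 120 N, or if a joint passes its speed limit or range.

## Working session

There is one attempt and no reset: what is moved stays moved. The work goes in short steps, Python scripts to look and compute and a shell command to move; the robot and the scene stay as the last step left them, time stands still between calls to the robot, and variables do not carry over. Pictures are saved under pics/ and viewed, at most 10 in all, crops included, and the job is handed in when it is done.

```bash
mkdir -p pics
python3 - <<'E'
from station import *
import cv2,numpy as np
s=state();print(s)
for n in("top","side"):
    im=get_image(n);cv2.imwrite(f"pics/{n}1.png",cv2.resize(im[:,:,::-1],None,fx=1.5,fy=1.5))
    p=camera_params(n);print(n,{k:np.round(v,4).tolist() for k,v in p.items()})
E
```

```text
{'clock': 0.0, 'q': array([ 1.53158627e+00,  3.85574840e-01,  6.60470014e-03, -4.93701043e-04,
       -1.19399814e+00, -2.58597422e-01]), 'joint_vel': array([ 0.00119622, -0.00022647,  0.00039243, -0.00161008, -0.00075479,
       -0.00144281]), 'tau': array([-2.72579600e-04, -3.90664709e+01,  1.87405640e+01,  4.21984300e+00,
        1.10258427e-02, -1.95635475e-04]), 'position': array([0.18320491, 0.59693221, 0.23244106]), 'tcp_rot': array([[ 9.55928693e-01, -2.93598429e-01, -5.43852630e-04],
       [-2.93598911e-01, -9.55926277e-01, -2.15224339e-03],
       [ 1.12012256e-04,  2.21706575e-03, -9.99997536e-01]]), 'ft_force': array([ 0.09652978,  0.12649757, -1.32972603]), 'torque': array([ 0.01475201, -0.00880677, -0.0002895 ]), 'grip_force': 0.0, 'opening': 0.9980899137064776}
top {'fx': 481.8907, 'fy': 481.8907, 'cx': 251.7019, 'cy': 192.09, 'distortion': [-0.1805, 0.0, 0.0, 0.0, 0.0], 'world_to_cam': [[0.0139, -0.9999, -0.0036, -0.2224], [-0.9491, -0.0121, -0.3147, 0.4999], [0.3147, 0.0077, -0.9492, 1.2286], [0.0, 0.0, 0.0, 1.0]]}
side {'fx': 365.2894, 'fy': 365.2894, 'cx': 256.7858, 'cy': 192.9485, 'distortion': [0.0055, 0.0, 0.0, 0.0, 0.0], 'world_to_cam': [[0.9982, -0.0549, 0.0241, -0.5268], [-0.0063, -0.4964, -0.8681, -0.0455], [0.0596, 0.8663, -0.4959, 1.1471], [0.0, 0.0, 0.0, 1.0]]}
```

View pics/top1.png

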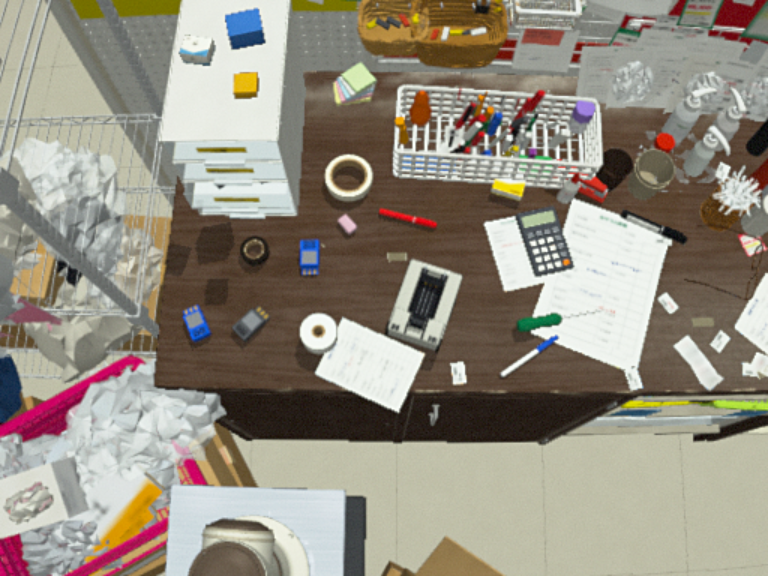

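View pics/side1.png

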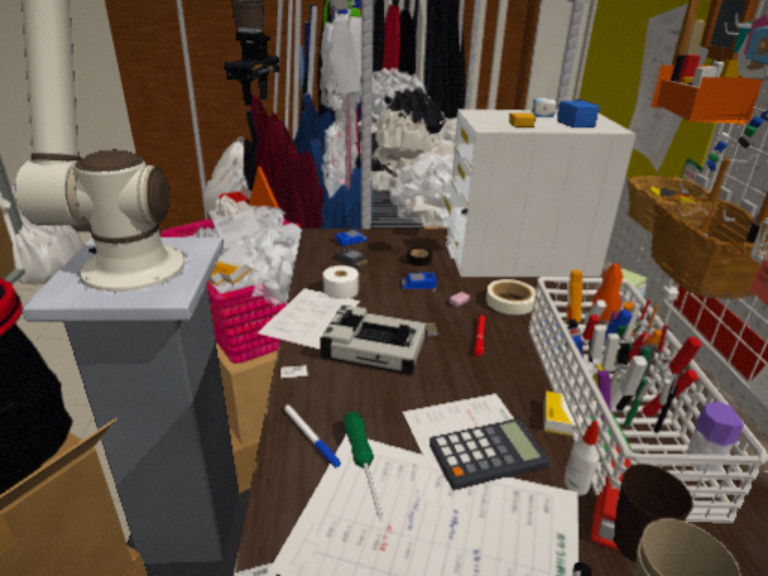

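Top view: the dark steel pack is at about (251,322) with its contacts at upper right. The printer is at (425,303), the roll at (319,332) and the green screwdriver at (540,322). Next I'll enlarge the pack and printer and locate them.

```bash
cat > h.py <<'E'
from station import *
import cv2,numpy as np
def ray(cam,uv,z,p=None):
    p=p or camera_params(cam)
    K=np.array([[p['fx'],0,p['cx']],[0,p['fy'],p['cy']],[0,0,1]])
    n=cv2.undistortPoints(np.array([[uv]],float),K,np.array(p['distortion'])).ravel()
    T=np.array(p['world_to_cam']);R=T[:3,:3];o=-R.T@T[:3,3];d=R.T@np.array([n[0],n[1],1])
    return o+d*(z-o[2])/d[2]
def proj(cam,P,p=None):
    p=p or camera_params(cam)
    K=np.array([[p['fx'],0,p['cx']],[0,p['fy'],p['cy']],[0,0,1]]);T=np.array(p['world_to_cam'])
    return cv2.projectPoints(np.array(P,float).reshape(-1,1,3),cv2.Rodrigues(T[:3,:3])[0],T[:3,3],K,np.array(p['distortion']))[0].reshape(-1,2)
E
python3 - <<'E'
from h import *
im=cv2.imread("pics/top1.png")
# back at 512 scale
im=get_image("top")[:,:,::-1]
a=cv2.resize(im[190:245,145:200],(385,385),interpolation=cv2.INTER_CUBIC)
b=cv2.resize(im[170:240,250:315],(0,0),fx=6,fy=6,interpolation=cv2.INTER_CUBIC)
H=max(a.shape[0],b.shape[0]);c=np.zeros((H,a.shape[1]+b.shape[1]+5,3),np.uint8)
c[:a.shape[0],:a.shape[1]]=a;c[:b.shape[0],a.shape[1]+5:]=b
cv2.imwrite("pics/c1.png",c);print(c.shape)
for n,uv,z in[("pack",(167,215),.018),("prn",(283,202),.036),("roll",(213,221),.041)]:print(n,ray("top",uv,z))
E
```

```text
(420, 780, 3)
pack [0.45219958 0.02329681 0.018     ]
prn [ 0.4894251  -0.30321609  0.036     ]
roll [ 0.43063904 -0.10998038  0.041     ]
```

View pics/c1.png

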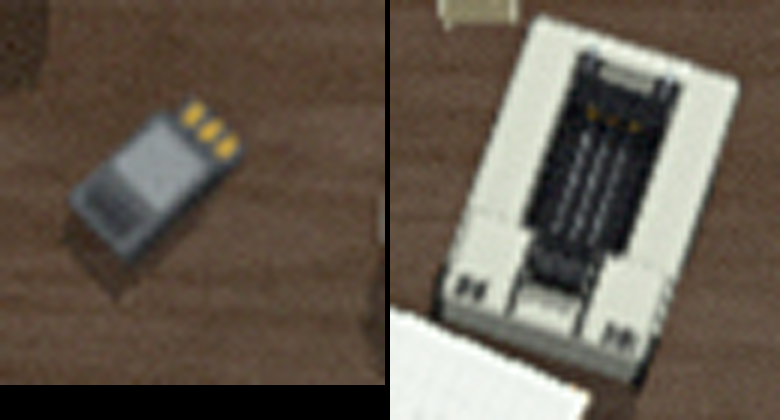

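Left crop: the pack's tongue end runs (190,98)–(243,155), heel end (72,200)–(130,262). Right crop: the printer's far deck (lip end) corners are (540,15) and (738,80), with the lock near the robot at about (550,290).

Run:
```python
from h import *
A=lambda p,z:ray("top",(145+p[0]/7,190+p[1]/7),z)
B=lambda p,z:ray("top",(250+(p[0]-390)/6,170+p[1]/6),z)
t1,t2=A((186,98),.0065),A((243,155),.0065);h1,h2=A((72,200),.018),A((130,260),.018)
print("pack",np.round([t1,t2,h1,h2],4).tolist())
t=(t1+t2)/2;h=(h1+h2)/2;d=h-t;print("len",np.linalg.norm(d[:2]),np.linalg.norm((t1-t2)),np.linalg.norm(h1-h2),"c",(t+h)/2,"yaw x",np.degrees(np.arctan2(d[1],d[0])))
c=[B((540,15),.0365),B((738,80),.0365)];n=[B((447,268),.049),B((640,355),.049)]
print(np.round(c,4).tolist(),np.round(n,4).tolist(),np.linalg.norm(c[0]-c[1]),np.linalg.norm(n[0]-n[1]))
d=(n[0]+n[1]-c[0]-c[1])/2;print(np.linalg.norm(d[:2]),"yaw",np.degrees(np.arctan2(d[1],d[0])),(sum(c)+sum(n))/4)
e=c[1]-c[0];print("edge yaw -> x", np.degrees(np.arctan2(e[1],e[0]))-90)
s=state();T=np.array(camera_params("wrist")["world_to_cam"]);R=T[:3,:3];o=-R.T@T[:3,3]
print("cam in tool",s['tcp_rot'].T@(o-s['position']),"\n",R@s['tcp_rot'],camera_params("wrist")['fx'])
```

```text
pack [[0.4883, 0.0144, 0.0065], [0.4644, -0.0106, 0.0065], [0.4412, 0.0561, 0.018], [0.4167, 0.0307, 0.018]]
len 0.06303235219759956 0.034622915569477705 0.03529620469355808 c [0.45265752 0.02266149 0.01225   ] yaw x 138.81841683877983
[[0.577, -0.2809, 0.0365], [0.5455, -0.3746, 0.0365]] [[0.4482, -0.2377, 0.049], [0.4083, -0.3256, 0.049]] 0.09877007182479021 0.09654127355045646
0.14076203625200223 yaw 160.89304616081594 [ 0.49476828 -0.3047103   0.04275   ]
edge yaw -> x -198.60952163948943
cam in tool [ 0.07841062  0.00059685 -0.15204257] 
 [[-2.19244146e-04  9.99999729e-01 -7.03041768e-04]
 [-9.58198607e-01 -4.11222315e-04 -2.86103582e-01]
 [-2.86103794e-01  6.10927107e-04  9.58198438e-01]] 300.87784195274645
```

Run:
```python
from h import *
# vertical posts: for top-view line get ground points at several z for top px; compare side-view
for name,px in (("postA top",(20,200)),("postA top",(140,318)),("postB",(90,20)),("postB",(145,130))):
    for z in(0,.2,.4): 
        P=ray("top",(px[0]/1.5,px[1]/1.5),z); print(name,px,z,np.round(P,3),"side px",np.round(proj("side",P)*1.5))
for P in([.183,.597,.25],[.183,.597,.6],[.32,.3,.2],[.45,.02,.13]): print(P,np.round(proj("side",P)*1.5),np.round(proj("top",P)*1.5))
```

```text
postA top (20, 200) 0 [0.717 0.549 0.   ] side px [[438. 183.]]
postA top (20, 200) 0.2 [0.623 0.432 0.2  ] side px [[414. 125.]]
postA top (20, 200) 0.4 [0.528 0.315 0.4  ] side px [[382.  48.]]
postA top (140, 318) 0 [ 0.462  0.246 -0.   ] side px [[354. 222.]]
postA top (140, 318) 0.2 [0.406 0.175 0.2  ] side px [[329. 151.]]
postA top (140, 318) 0.4 [0.35  0.103 0.4  ] side px [[295.  58.]]
postB (90, 20) 0 [1.189 0.474 0.   ] side px [[599. 192.]]
postB (90, 20) 0.2 [1.023 0.369 0.2  ] side px [[569. 133.]]
postB (90, 20) 0.4 [0.857 0.263 0.4  ] side px [[530.  53.]]
postB (145, 130) 0 [0.881 0.29  0.   ] side px [[512. 216.]]
postB (145, 130) 0.2 [0.762 0.212 0.2  ] side px [[482. 148.]]
postB (145, 130) 0.4 [0.642 0.134 0.4  ] side px [[443.  59.]]
[0.183, 0.597, 0.25] [[254.  91.]] [[-117.  434.]]
[0.183, 0.597, 0.6] [[241. -55.]] [[-247.  387.]]
[0.32, 0.3, 0.2] [[295. 137.]] [[ 62. 367.]]
[0.45, 0.02, 0.13] [[348. 206.]] [[241. 306.]]
```

```bash
python3 -m pendant '[{"tx":0.0894,"ty":0.1452},{"tx":0.0894,"ty":0.1452},{"tx":0.0894,"ty":0.1452},{"tx":0.0894,"ty":0.1452},{"tx":0.0894,"ty":0.1452},{"tx":0.0894,"ty":0.1452},{"tx":0.1267,"ty":0.099,"tz":0.0495},{"tx":0.1267,"ty":0.099,"tz":0.0495},{"tx":0.1267,"ty":0.099,"tz":0.0495},{"tx":0.1267,"ty":0.099,"tz":0.0495}]' 
python3 -m pendant '[{"tx":0.1267,"ty":0.099,"tz":0.0495},{"tx":0.1267,"ty":0.099,"tz":0.0495},{"tx":0.1267,"ty":0.099,"tz":0.0495},{"wz":0.09},{"wz":0.09},{"wz":0.09},{},{},{},{}]'
python3 - <<'E'
from h import *
s=state();print(s['position'],np.degrees(np.arctan2(s['tcp_rot'][1,0],s['tcp_rot'][0,0])),s['q'])
p=camera_params("wrist");im=get_image("wrist");np.save("w1.npy",p,allow_pickle=True)
cv2.imwrite("pics/w1.png",cv2.resize(im[:,:,::-1],None,fx=1.5,fy=1.5))
E
```

```text
[0.18327424 0.5970911  0.23271898] -17.0726635675922 [ 1.53154699e+00  3.85388271e-01  6.97282460e-03 -3.50568499e-04
 -1.19397602e+00 -2.58595675e-01]$[0]: bad value
$[0]: bad value
```

View pics/w1.png

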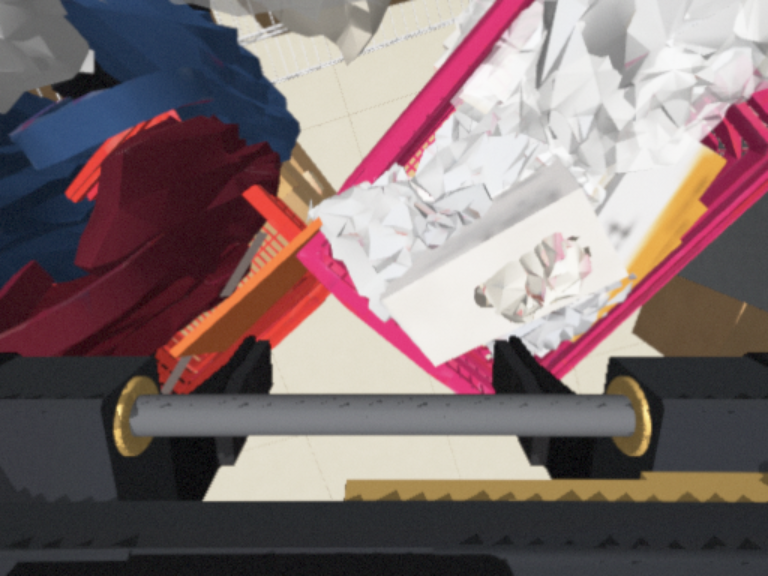

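The wrist picture still shows the start pose. The rows were refused because every key must be present, so I'm resending them in full.

```bash
python3 -m pendant '[{"tx":0.0894,"ty":0.1452,"tz":0,"wx":0,"wy":0,"wz":0,"gripper":0},{"tx":0.0894,"ty":0.1452,"tz":0,"wx":0,"wy":0,"wz":0,"gripper":0},{"tx":0.0894,"ty":0.1452,"tz":0,"wx":0,"wy":0,"wz":0,"gripper":0},{"tx":0.0894,"ty":0.1452,"tz":0,"wx":0,"wy":0,"wz":0,"gripper":0},{"tx":0.0894,"ty":0.1452,"tz":0,"wx":0,"wy":0,"wz":0,"gripper":0},{"tx":0.0894,"ty":0.1452,"tz":0,"wx":0,"wy":0,"wz":0,"gripper":0},{"tx":0.1267,"ty":0.099,"tz":0.0495,"wx":0,"wy":0,"wz":0,"gripper":0},{"tx":0.1267,"ty":0.099,"tz":0.0495,"wx":0,"wy":0,"wz":0,"gripper":0},{"tx":0.1267,"ty":0.099,"tz":0.0495,"wx":0,"wy":0,"wz":0,"gripper":0},{"tx":0.1267,"ty":0.099,"tz":0.0495,"wx":0,"wy":0,"wz":0,"gripper":0}]' && 
python3 -m pendant '[{"tx":0.1267,"ty":0.099,"tz":0.0495,"wx":0,"wy":0,"wz":0,"gripper":0},{"tx":0.1267,"ty":0.099,"tz":0.0495,"wx":0,"wy":0,"wz":0,"gripper":0},{"tx":0.1267,"ty":0.099,"tz":0.0495,"wx":0,"wy":0,"wz":0,"gripper":0},{"tx":0,"ty":0,"tz":0,"wx":0,"wy":0,"wz":0.09,"gripper":0},{"tx":0,"ty":0,"tz":0,"wx":0,"wy":0,"wz":0.09,"gripper":0},{"tx":0,"ty":0,"tz":0,"wx":0,"wy":0,"wz":0.09,"gripper":0},{"tx":0,"ty":0,"tz":0,"wx":0,"wy":0,"wz":0,"gripper":0},{"tx":0,"ty":0,"tz":0,"wx":0,"wy":0,"wz":0,"gripper":0},{"tx":0,"ty":0,"tz":0,"wx":0,"wy":0,"wz":0,"gripper":0},{"tx":0,"ty":0,"tz":0,"wx":0,"wy":0,"wz":0,"gripper":0}]'
python3 - <<'E'
from h import *
s=state();print(s['position'],np.degrees(np.arctan2(s['tcp_rot'][1,0],s['tcp_rot'][0,0])),s['q'])
p=camera_params("wrist");im=get_image("wrist");np.save("w2.npy",p,allow_pickle=True)
cv2.imwrite("pics/w2.png",cv2.resize(im[:,:,::-1],None,fx=1.5,fy=1.5))
E
```

```text
clock: 1.45
position: [0.3717, 0.1409, 0.174]
tcp_rot: [[0.956, -0.293, 0.001], [-0.293, -0.956, 0.001], [0.001, -0.001, -1.0]]
ft_force: [0.2, 0.2, -0.0]
opening: 0.999
grip_force: 0.0
clock: 2.7
position: [0.4539, 0.0236, 0.1296]
tcp_rot: [[0.751, -0.66, 0.0], [-0.66, -0.751, 0.0], [0.0, -0.0, -1.0]]
ft_force: [0.4, -0.5, -0.0]
opening: 1.0
grip_force: 0.0
[0.45387542 0.02364713 0.1296338 ] -41.32405010519453 [ 4.11343172e-01  2.09253463e-01 -5.42589151e-01  1.54089919e-05
 -8.18865536e-01  4.38201898e-01]
```

View pics/w2.png

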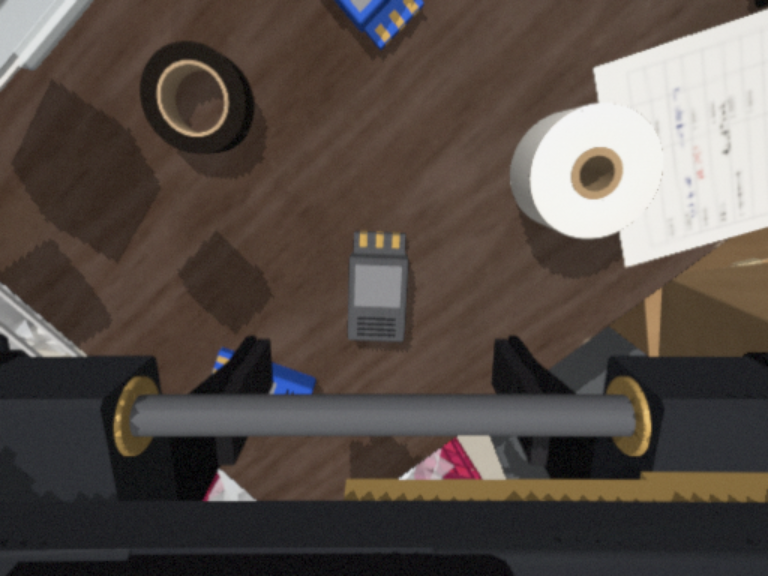

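Wrist view: the pack is nearly aligned with the tool. Tongue edge (356,232)–(406,234), block front (352,252)–(408,253), heel top edge (348,340)–(405,341). The label roll is clear to the right.

Run:
```python
from h import *
p=camera_params("wrist");s=state();R=s['tcp_rot'];o=s['position']
W=lambda u,v,z:R.T@(ray("wrist",(u/1.5,v/1.5),z,p)-o)*1000
for n,a in dict(t1=(356,232,.0065),t2=(406,234,.0065),f1=(352,252,.018),f2=(408,253,.018),h1=(348,340,.018),h2=(405,341,.018)).items():print(n,np.round(W(*a),1))
```

```text
t1 [ 32.3 -15.  123.1]
t2 [ 31.1  15.7 123.1]
f1 [ 22.3 -16.9 111.6]
f2 [ 21.7  16.4 111.6]
h1 [-34.4 -20.5 111.6]
h2 [-35.1  15.5 111.6]
```

```bash
python3 -m pendant '[{"tx":-0.0117,"ty":-0.004,"tz":0,"wx":0,"wy":0,"wz":0.0267,"gripper":0},{"tx":0,"ty":0,"tz":0.1,"wx":0,"wy":0,"wz":0,"gripper":0},{"tx":0,"ty":0,"tz":0.1,"wx":0,"wy":0,"wz":0,"gripper":0},{"tx":0,"ty":0,"tz":0.1,"wx":0,"wy":0,"wz":0,"gripper":0},{"tx":0,"ty":0,"tz":0.0627,"wx":0,"wy":0,"wz":0,"gripper":0},{"tx":0,"ty":0,"tz":0,"wx":0,"wy":0,"wz":0,"gripper":0.3},{"tx":0,"ty":0,"tz":0,"wx":0,"wy":0,"wz":0,"gripper":1},{"tx":0,"ty":0,"tz":0,"wx":0,"wy":0,"wz":0,"gripper":1},{"tx":0,"ty":0,"tz":0,"wx":0,"wy":0,"wz":0,"gripper":1},{"tx":0,"ty":0,"tz":0,"wx":0,"wy":0,"wz":0,"gripper":1}]' 40
```

```text
clock: 4.0
position: [0.4522, 0.0269, 0.0212]
tcp_rot: [[0.722, -0.692, 0.001], [-0.692, -0.722, 0.0], [0.0, -0.001, -1.0]]
ft_force: [0.1, -0.7, 1.0]
opening: 0.518
grip_force: 0.0
```

```bash
python3 -m pendant '[{"tx":0,"ty":0,"tz":0,"wx":0,"wy":0,"wz":0,"gripper":1},{"tx":0,"ty":0,"tz":0,"wx":0,"wy":0,"wz":0,"gripper":1},{"tx":0,"ty":0,"tz":0,"wx":0,"wy":0,"wz":0,"gripper":1},{"tx":0,"ty":0,"tz":0,"wx":0,"wy":0,"wz":0,"gripper":1},{"tx":0,"ty":0,"tz":0,"wx":0,"wy":0,"wz":0,"gripper":1},{"tx":0,"ty":0,"tz":0,"wx":0,"wy":0,"wz":0,"gripper":1},{"tx":0,"ty":0,"tz":-0.03,"wx":0,"wy":0,"wz":0,"gripper":1},{"tx":0,"ty":0,"tz":-0.13,"wx":0,"wy":0,"wz":0,"gripper":1},{"tx":0,"ty":0,"tz":-0.13,"wx":0,"wy":0,"wz":0,"gripper":1},{"tx":0,"ty":0,"tz":-0.14,"wx":0,"wy":0,"wz":0,"gripper":1}]' 40
```

```text
clock: 5.25
position: [0.4509, 0.0264, 0.1506]
tcp_rot: [[0.722, -0.692, -0.002], [-0.692, -0.722, -0.001], [-0.001, 0.002, -1.0]]
ft_force: [0.1, 0.2, -1.8]
opening: 0.407
grip_force: 40.0
```

Held (0.407 × 87 mm ≈ 35.4 mm). Now transport to a viewing pose by the printer.

```bash
python3 -m pendant '[{"tx":0.109,"ty":0.134,"tz":0,"wx":0,"wy":0,"wz":0,"gripper":1},{"tx":0.109,"ty":0.134,"tz":0,"wx":0,"wy":0,"wz":0,"gripper":1},{"tx":0.109,"ty":0.134,"tz":0,"wx":0,"wy":0,"wz":0,"gripper":1},{"tx":0.109,"ty":0.134,"tz":0,"wx":0,"wy":0,"wz":0,"gripper":1},{"tx":0.109,"ty":0.134,"tz":0,"wx":0,"wy":0,"wz":0,"gripper":1},{"tx":0.109,"ty":0.134,"tz":0,"wx":0,"wy":0,"wz":0,"gripper":1},{"tx":0,"ty":0,"tz":0,"wx":0,"wy":0,"wz":-0.093,"gripper":1},{"tx":0,"ty":0,"tz":0,"wx":0,"wy":0,"wz":-0.093,"gripper":1},{"tx":0,"ty":0,"tz":0,"wx":0,"wy":0,"wz":-0.093,"gripper":1},{"tx":0,"ty":0,"tz":0,"wx":0,"wy":0,"wz":0,"gripper":1}]'
python3 - <<'E'
from h import *
s=state();print(s['position'],np.degrees(np.arctan2(s['tcp_rot'][1,0],s['tcp_rot'][0,0])),s['ft_force'])
p=camera_params("wrist");im=get_image("wrist");np.save("w3.npy",dict(p=p,s=s),allow_pickle=True)
cv2.imwrite("pics/w3.png",cv2.resize(im[:288,64:448,::-1],None,fx=2.08,fy=2.08,interpolation=cv2.INTER_CUBIC))
E
```

```text
clock: 6.5
position: [0.4261, -0.2829, 0.1494]
tcp_rot: [[0.947, -0.322, -0.001], [-0.322, -0.947, 0.001], [-0.002, -0.0, -1.0]]
ft_force: [1.3, 0.4, -1.3]
opening: 0.406
grip_force: 40.0
[ 0.42608137 -0.28290354  0.14942298] -18.787075613965513 [ 1.29098603  0.43023409 -1.30019408]
```

View pics/w3.png

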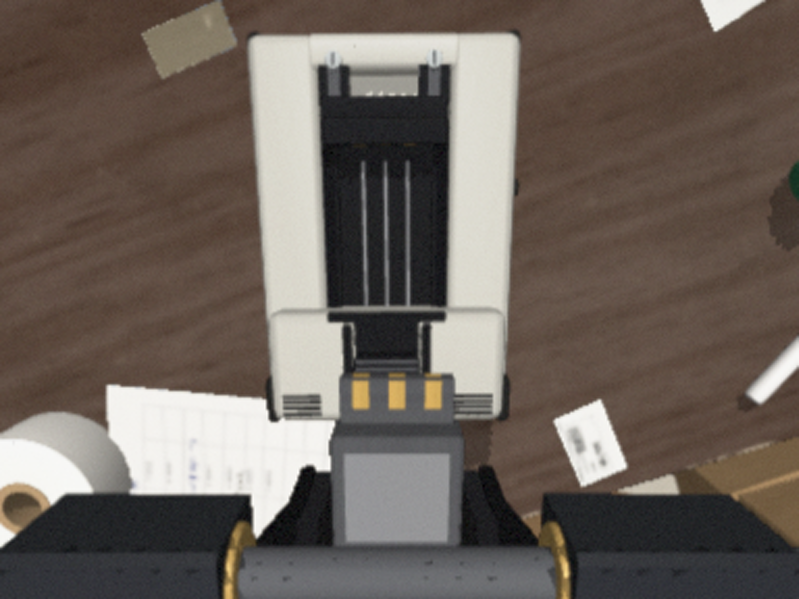

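The view is clear (crop scale 2.08, offset u +64). Deck far corners are (248,36)/(520,36), the lip edge is at row 143, the hump front and heel band at rows 308–321, and the pocket spans columns 325–447. The held tongue tip is (341,375)–(453,375).

Run:
```python
from h import *
d=np.load("w3.npy",allow_pickle=True).item();p=d['p'];s=d['s'];R=s['tcp_rot'];o=s['position']
W=lambda u,v,z:np.round(R.T@(ray("wrist",(64+u/2.08,v/2.08),z,p)-o)*1000,1)
for n,a in dict(farL=(248,36,.0365),farR=(520,36,.0365),humpfL=(272,310,.049),humpfR=(507,310,.049),humpnL=(268,418,.049),humpnR=(508,418,.049),
 deckL=(256,200,.0365),deckR=(514,200,.0365),lipL=(322,143,.043),lipR=(449,143,.043),pockL=(327,250,.0365),pockR=(447,250,.0365),pockL2=(322,160,.0365),pockR2=(449,160,.0365),heelT=(387,310,.0486),heelB=(387,321,.0486),heelfloor=(387,308,.03),
 tip1=(341,375,.1494-.0205+.0065),tip2=(453,375,.1494-.0205+.0065)).items():print(n,W(*a))
im=get_image("wrist")[:,:,::-1]
a=cv2.resize(im[35:80,205:295],None,fx=6,fy=6,interpolation=cv2.INTER_CUBIC);b=cv2.resize(im[138:182,205:295],None,fx=6,fy=6,interpolation=cv2.INTER_CUBIC)
c=np.vstack([a,b]);c=np.clip(c.astype(float)*2,0,255);cv2.imwrite("pics/c3.png",c);print(c.shape)
```

```text
farL [141.4 -54.7 112.7]
farR [141.4  47.2 112.7]
humpfL [ 40.6 -49.4 100.4]
humpfR [ 40.6  45.5 100.3]
humpnL [ -5.3 -53.7 100.4]
humpnR [ -5.4  48.2 100.4]
deckL [ 83.  -55.7 112.8]
deckR [ 83.   48.2 112.8]
lipL [103.7 -27.6 106.3]
lipR [103.7  21.  106.3]
pockL [ 63.5 -27.7 112.8]
pockR [ 63.4  21.7 112.8]
pockL2 [ 98.1 -28.6 112.8]
pockR2 [ 98.1  21.7 112.8]
heelT [ 40.5  -3.  100.8]
heelB [ 36.1  -3.  100.8]
heelfloor [ 38.6  -3.2 119.4]
tip1 [ 35.8 -14.4  14. ]
tip2 [35.7 16.2 14. ]
(534, 540, 3)[ WARN:0@0.381] global loadsave.cpp:1063 imwrite_ Unsupported depth image for selected encoder is fallbacked to CV_8U.
```

View pics/c3.png

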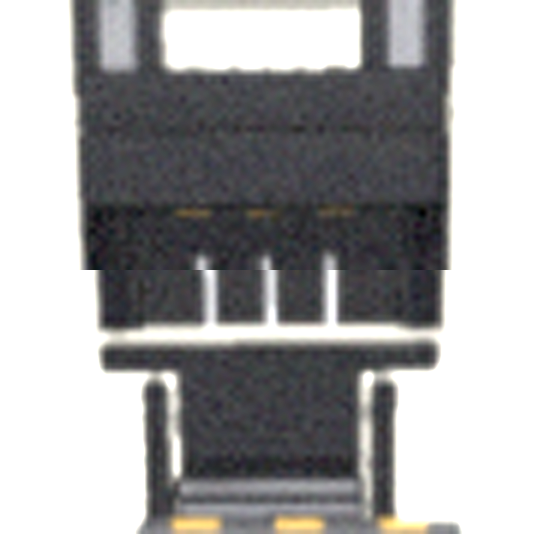

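Measured in tool axes: lip edge at about +103 mm, contact plate about +104, heel face about +39.5, pocket centre y about -3.5. The insert is therefore near its +6 mm limit. I'll stage above the bay with the tongue tilted down 21° and look again.

```bash
python3 -m pendant '[{"tx":0.115,"ty":-0.006,"tz":0,"wx":0,"wy":0,"wz":0,"gripper":1},{"tx":0.115,"ty":-0.006,"tz":0,"wx":0,"wy":0,"wz":0,"gripper":1},{"tx":0,"ty":0,"tz":0.077,"wx":0,"wy":0,"wz":0,"gripper":1},{"tx":0,"ty":0,"tz":0.077,"wx":0,"wy":0,"wz":0,"gripper":1},{"tx":0,"ty":0,"tz":0.077,"wx":0,"wy":0,"wz":0,"gripper":1},{"tx":0,"ty":0,"tz":0,"wx":0,"wy":-0.0778,"wz":0,"gripper":1},{"tx":0,"ty":0,"tz":0,"wx":0,"wy":-0.0778,"wz":0,"gripper":1},{"tx":0,"ty":0,"tz":0,"wx":0,"wy":-0.0778,"wz":0,"gripper":1},{"tx":0,"ty":0,"tz":0,"wx":0,"wy":0,"wz":0,"gripper":1},{"tx":0,"ty":0,"tz":0,"wx":0,"wy":0,"wz":0,"gripper":1}]' 50
python3 - <<'E'
from h import *
s=state();print(s['position'],s['tcp_rot'].round(4).tolist(),s['ft_force'],s['torque'])
d=np.load("w3.npy",allow_pickle=True).item()['s'];print("level X,Y,Z",d['tcp_rot'].T@(s['position']-d['position'])*1e3)
p=camera_params("wrist");im=get_image("wrist");np.save("w4.npy",dict(p=p,s=s),allow_pickle=True)
c=cv2.resize(im[60:300,140:380,::-1],None,fx=2.5,fy=2.5,interpolation=cv2.INTER_CUBIC)
cv2.imwrite("pics/w4.png",np.clip(c.astype(float)*1.5,0,255).astype(np.uint8))
E
```

```text
clock: 7.85
position: [0.4929, -0.3015, 0.0803]
tcp_rot: [[0.884, -0.321, -0.339], [-0.299, -0.947, 0.115], [-0.358, 0.0, -0.934]]
ft_force: [-1.1, -1.1, -0.8]
opening: 0.406
grip_force: 50.0
[ 0.49293815 -0.30151647  0.08025694] [[0.8844, -0.3206, -0.3393], [-0.2994, -0.9472, 0.1147], [-0.3582, 0.0001, -0.9337]] [-1.10909702 -1.05112408 -0.81331233] [-0.3065751  -0.81262986 -0.00086891]
level X,Y,Z [69.39769194 -3.89065327 69.05819861]
```

View pics/w4.png

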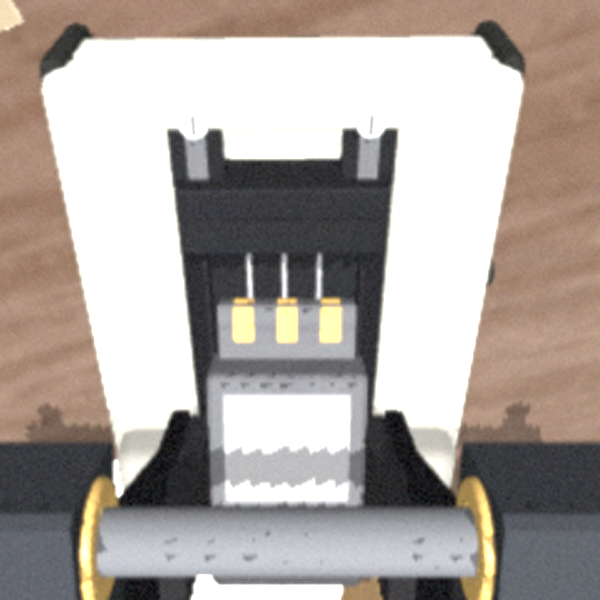

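The tongue (217–357, row 300) sits central over the ribs (249/284/319) and the lip (183–390, edge row 255). Now the numbers.

Run:
```python
from h import *
d=np.load("w4.npy",allow_pickle=True).item();p=d['p'];s=d['s'];R=np.load("w3.npy",allow_pickle=True).item()['s']['tcp_rot'];o=s['position']
W=lambda u,v,z:np.round(R.T@(ray("wrist",(140+u/2.5,60+v/2.5),z,p)-o)*1000,1)
z=o[2]
for n,a in dict(rib=(284,272,.031),lipL=(183,255,.043),lipR=(390,255,.043),farL=(42,80,.0365),farR=(523,80,.0365),tipL=(219,300,z-.02626),tipR=(357,300,z-.02626),bL=(208,376,z-.0105),bR=(368,376,z-.0105)).items():print(n,W(*a))
```

```text
rib [20.6  0.1 49.2]
lipL [ 33.2 -23.7  37.2]
lipR [33.2 25.1 37.2]
farL [ 72.2 -50.7  43.7]
farR [72.3 50.4 43.6]
tipL [ 28.  -14.7  26.2]
tipR [28.  16.8 26.2]
bL [ 18.7 -16.5  10.5]
bR [18.7 18.6 10.5]
```

```bash
python3 -m pendant '[{"tx":0.0051,"ty":-0.0012,"tz":0.0132,"wx":0,"wy":0,"wz":0,"gripper":1},{"tx":0.0051,"ty":-0.0012,"tz":0.0132,"wx":0,"wy":0,"wz":0,"gripper":1},{"tx":0.0051,"ty":0,"tz":0.0132,"wx":0,"wy":0,"wz":0,"gripper":1},{"tx":0.0025,"ty":0,"tz":0.0066,"wx":0,"wy":0,"wz":0,"gripper":1},{"tx":0.0025,"ty":0,"tz":0.0066,"wx":0,"wy":0,"wz":0,"gripper":1},{"tx":0,"ty":0,"tz":0,"wx":0,"wy":0,"wz":0,"gripper":1},{"tx":0,"ty":0,"tz":0,"wx":0,"wy":0,"wz":0,"gripper":1},{"tx":0,"ty":0,"tz":0,"wx":0,"wy":0,"wz":0,"gripper":1},{"tx":0,"ty":0,"tz":0,"wx":0,"wy":0,"wz":0,"gripper":1},{"tx":0,"ty":0,"tz":0,"wx":0,"wy":0,"wz":0,"gripper":1}]' 50
python3 - <<'E'
from station import *
import numpy as np
s=state();print(s['position'],s['ft_force'],s['torque'])
E
```

```text
clock: 9.15
position: [0.4937, -0.3011, 0.0636]
tcp_rot: [[0.885, -0.32, -0.339], [-0.299, -0.947, 0.115], [-0.358, -0.0, -0.934]]
ft_force: [-0.3, -0.4, -1.2]
opening: 0.403
grip_force: 50.0
[ 0.49367338 -0.30108837  0.06357849] [-0.26129921 -0.36653923 -1.16754879] [-0.28881007 -0.88594614 -0.02792948]
```

```bash
python3 -m pendant '[{"tx":0.0031,"ty":0,"tz":-0.0012,"wx":0,"wy":0,"wz":0,"gripper":1},{"tx":0.0031,"ty":0,"tz":-0.0012,"wx":0,"wy":0,"wz":0,"gripper":1},{"tx":0.0031,"ty":0,"tz":-0.0012,"wx":0,"wy":0,"wz":0,"gripper":1},{"tx":0.0031,"ty":0,"tz":-0.0012,"wx":0,"wy":0,"wz":0,"gripper":1},{"tx":0.0031,"ty":0,"tz":-0.0012,"wx":0,"wy":0,"wz":0,"gripper":1},{"tx":0.0031,"ty":0,"tz":-0.0012,"wx":0,"wy":0,"wz":0,"gripper":1},{"tx":0,"ty":0,"tz":0,"wx":0,"wy":0,"wz":0,"gripper":1},{"tx":0,"ty":0,"tz":0,"wx":0,"wy":0,"wz":0,"gripper":1},{"tx":0,"ty":0,"tz":0,"wx":0,"wy":0,"wz":0,"gripper":1},{"tx":0,"ty":0,"tz":0,"wx":0,"wy":0,"wz":0,"gripper":1}]' 50
cat > f.py <<'E'
from station import *
import numpy as np
d=np.load("w4.npy",allow_pickle=True).item()['s'];d3=np.load("w3.npy",allow_pickle=True).item()['s'];R=d3['tcp_rot']
s=state();print("XYZ rel w4",(R.T@(s['position']-d['position'])*1e3).round(2),"F level",(R.T@s['ft_force']).round(2),"T",(R.T@s['torque']).round(3),"pitch",np.degrees(np.arcsin(-s['tcp_rot'][2,0])).round(2))
E
python3 f.py
```

```text
clock: 10.4
position: [0.4993, -0.303, 0.0636]
tcp_rot: [[0.884, -0.32, -0.34], [-0.299, -0.947, 0.115], [-0.358, 0.0, -0.934]]
ft_force: [-0.2, 1.3, -0.1]
opening: 0.404
grip_force: 50.0
XYZ rel w4 [ 6.51 -0.64 16.68] F level [-0.64 -1.15  0.09] T [-0.028  0.881  0.04 ] pitch 21.0
```

```bash
python3 -m pendant '[{"tx":0.0016,"ty":0,"tz":-0.0006,"wx":0,"wy":0,"wz":0,"gripper":1},{"tx":0.0016,"ty":0,"tz":-0.0006,"wx":0,"wy":0,"wz":0,"gripper":1},{"tx":0.0016,"ty":0,"tz":-0.0006,"wx":0,"wy":0,"wz":0,"gripper":1},{"tx":0.0016,"ty":0,"tz":-0.0006,"wx":0,"wy":0,"wz":0,"gripper":1},{"tx":0,"ty":0,"tz":0,"wx":0,"wy":0,"wz":0,"gripper":1},{"tx":0,"ty":0,"tz":0,"wx":0,"wy":0,"wz":0,"gripper":1},{"tx":0,"ty":0,"tz":0,"wx":0,"wy":0,"wz":0,"gripper":1},{"tx":0,"ty":0,"tz":0,"wx":0,"wy":0,"wz":0,"gripper":1},{"tx":0,"ty":0,"tz":0,"wx":0,"wy":0,"wz":0,"gripper":1},{"tx":0,"ty":0,"tz":0,"wx":0,"wy":0,"wz":0,"gripper":1}]' 50
python3 f.py
```

```text
clock: 11.65
position: [0.5012, -0.3036, 0.0635]
tcp_rot: [[0.884, -0.32, -0.34], [-0.299, -0.947, 0.115], [-0.359, 0.0, -0.933]]
ft_force: [-2.0, 0.3, -1.1]
opening: 0.404
grip_force: 50.0
XYZ rel w4 [ 8.51 -0.65 16.74] F level [-2.04  0.35  1.11] T [ 0.001  0.408 -0.011] pitch 21.02
```

```bash
python3 -m pendant '[{"tx":0.0016,"ty":0,"tz":-0.0006,"wx":0,"wy":0,"wz":0,"gripper":1},{"tx":0.0016,"ty":0,"tz":-0.0006,"wx":0,"wy":0,"wz":0,"gripper":1},{"tx":0.0016,"ty":0,"tz":-0.0006,"wx":0,"wy":0,"wz":0,"gripper":1},{"tx":0,"ty":0,"tz":0,"wx":0,"wy":0,"wz":0,"gripper":1},{"tx":0,"ty":0,"tz":0,"wx":0,"wy":0,"wz":0,"gripper":1},{"tx":0,"ty":0,"tz":0,"wx":0,"wy":0,"wz":0,"gripper":1},{"tx":0,"ty":0,"tz":0,"wx":0,"wy":0,"wz":0,"gripper":1},{"tx":0,"ty":0,"tz":0,"wx":0,"wy":0,"wz":0,"gripper":1},{"tx":0,"ty":0,"tz":0,"wx":0,"wy":0,"wz":0,"gripper":1},{"tx":0,"ty":0,"tz":0,"wx":0,"wy":0,"wz":0,"gripper":1}]' 50
python3 f.py; python3 f.py
```

```text
clock: 12.9
position: [0.5027, -0.3041, 0.0635]
tcp_rot: [[0.884, -0.32, -0.34], [-0.299, -0.947, 0.115], [-0.359, -0.0, -0.934]]
ft_force: [-2.9, 1.8, 0.1]
opening: 0.406
grip_force: 50.0
XYZ rel w4 [10.08 -0.64 16.73] F level [-3.36 -0.8  -0.14] T [ 0.046 -0.054 -0.005] pitch 21.01
XYZ rel w4 [10.08 -0.64 16.73] F level [-3.36 -0.8  -0.14] T [ 0.046 -0.054 -0.005] pitch 21.01
```

Spring readings agree: contact at X=7.38, now pushed 2.7 mm. I'll go to about 3.5 mm, then rock down at constant push.

```bash
cat > plan.py <<'E'
import numpy as np,sys
def tcp(th,p,b): # X fwd (rel. plate rest), Z up (bay floor); level
    c,s=np.cos(th),np.sin(th); return np.array([p-35.5*c+14.5*s, b+35.5*s+21*c])
def rows(seq):
    for (t0,p0,b0),(t1,p1,b1) in zip(seq,seq[1:]):
        a,e=np.radians(t0),np.radians(t1); d=tcp(e,p1,b1)-tcp(a,p0,b0); c,s=np.cos(a),np.sin(a)
        print(t0,t1,"tx %.4f tz %.4f wy %.4f"%((d[0]*c-d[1]*s)/300,(-d[0]*s-d[1]*c)/300,(t0-t1)/90))
rows([(21,2.7,1.2),(21,3.1,1.2),(21,3.5,1.1),(18.5,3.5,1.0),(16,3.5,1.0),(13.5,3.5,.9),(11,3.5,.9),(8.5,3.5,.8),(6,3.5,.7),(4,3.5,.6),(2,3.5,.4),(0,3.4,.1)])
E
python3 plan.py
```

```text
21 21 tx 0.0012 tz -0.0005 wy 0.0000
21 21 tx 0.0014 tz -0.0002 wy 0.0000
21 18.5 tx -0.0020 tz 0.0052 wy 0.0278
18.5 16 tx -0.0021 tz 0.0049 wy 0.0278
16 13.5 tx -0.0020 tz 0.0053 wy 0.0278
13.5 11 tx -0.0020 tz 0.0050 wy 0.0278
11 8.5 tx -0.0020 tz 0.0054 wy 0.0278
8.5 6 tx -0.0020 tz 0.0054 wy 0.0278
6 4 tx -0.0016 tz 0.0044 wy 0.0222
4 2 tx -0.0016 tz 0.0048 wy 0.0222
2 0 tx -0.0019 tz 0.0052 wy 0.0222
```

```bash
python3 -m pendant '[{"tx":0.0012,"ty":0,"tz":-0.0005,"wx":0,"wy":0,"wz":0,"gripper":1},{"tx":0.0014,"ty":0,"tz":-0.0002,"wx":0,"wy":0,"wz":0,"gripper":1},{"tx":-0.002,"ty":0,"tz":0.0052,"wx":0,"wy":0.0278,"wz":0,"gripper":1},{"tx":-0.0021,"ty":0,"tz":0.0049,"wx":0,"wy":0.0278,"wz":0,"gripper":1},{"tx":-0.002,"ty":0,"tz":0.0053,"wx":0,"wy":0.0278,"wz":0,"gripper":1},{"tx":-0.002,"ty":0,"tz":0.005,"wx":0,"wy":0.0278,"wz":0,"gripper":1},{"tx":0,"ty":0,"tz":0,"wx":0,"wy":0,"wz":0,"gripper":1},{"tx":0,"ty":0,"tz":0,"wx":0,"wy":0,"wz":0,"gripper":1},{"tx":0,"ty":0,"tz":0,"wx":0,"wy":0,"wz":0,"gripper":1},{"tx":0,"ty":0,"tz":0,"wx":0,"wy":0,"wz":0,"gripper":1}]' 50
cat >> f.py <<'E'
import plan_f
E
cat > plan_f.py <<'E'
import numpy as np
from station import state
d=np.load("w4.npy",allow_pickle=True).item()['s'];R=np.load("w3.npy",allow_pickle=True).item()['s']['tcp_rot'];s=state()
X=(R.T@(s['position']-d['position'])*1e3)[0];t=np.arcsin(-s['tcp_rot'][2,0]);c,n=np.cos(t),np.sin(t)
print("p %.2f b %.2f"%(X-7.38-27.94+35.5*c-14.5*n, s['position'][2]*1e3-30-35.5*n-21*c))
E
python3 f.py
```

```text
clock: 14.15
position: [0.4995, -0.303, 0.0582]
tcp_rot: [[0.93, -0.32, -0.181], [-0.314, -0.947, 0.061], [-0.192, -0.0, -0.981]]
ft_force: [-3.5, 1.3, -0.5]
opening: 0.403
grip_force: 50.0
XYZ rel w4 [ 6.76 -0.67 22.08] F level [-3.76 -0.09  0.53] T [ 0.006 -0.619 -0.069] pitch 11.04
p 3.51 b 0.75
```

```bash
python3 -m pendant '[{"tx":-0.002,"ty":0,"tz":0.0054,"wx":0,"wy":0.0278,"wz":0,"gripper":1},{"tx":-0.002,"ty":0,"tz":0.0054,"wx":0,"wy":0.0278,"wz":0,"gripper":1},{"tx":-0.0016,"ty":0,"tz":0.0044,"wx":0,"wy":0.0222,"wz":0,"gripper":1},{"tx":-0.0016,"ty":0,"tz":0.0046,"wx":0,"wy":0.0222,"wz":0,"gripper":1},{"tx":-0.0009,"ty":0,"tz":0.0024,"wx":0,"wy":0.0111,"wz":0,"gripper":1},{"tx":-0.0009,"ty":0,"tz":0.0024,"wx":0,"wy":0.0111,"wz":0,"gripper":1},{"tx":0,"ty":0,"tz":0,"wx":0,"wy":0,"wz":0,"gripper":1},{"tx":0,"ty":0,"tz":0,"wx":0,"wy":0,"wz":0,"gripper":1},{"tx":0,"ty":0,"tz":0,"wx":0,"wy":0,"wz":0,"gripper":1},{"tx":0,"ty":0,"tz":0,"wx":0,"wy":0,"wz":0,"gripper":1}]' 50
python3 f.py
```

```text
clock: 15.4
position: [0.4963, -0.302, 0.0512]
tcp_rot: [[0.947, -0.32, -0.0], [-0.32, -0.947, 0.0], [-0.0, 0.0, -1.0]]
ft_force: [-3.8, 1.4, -0.0]
opening: 0.402
grip_force: 50.0
XYZ rel w4 [ 3.37 -0.64 29.04] F level [-4.01 -0.15  0.05] T [ 0.023 -1.109 -0.029] pitch 0.01
p 3.54 b 0.20
```

```bash
python3 -m pendant '[{"tx":0,"ty":0,"tz":0.001,"wx":0,"wy":0,"wz":0,"gripper":1},{"tx":0,"ty":0,"tz":0.001,"wx":0,"wy":0,"wz":0,"gripper":1},{"tx":0,"ty":0,"tz":0,"wx":0,"wy":0,"wz":0,"gripper":1},{"tx":0,"ty":0,"tz":0,"wx":0,"wy":0,"wz":0,"gripper":1},{"tx":0,"ty":0,"tz":0,"wx":0,"wy":0,"wz":0,"gripper":1},{"tx":0,"ty":0,"tz":0,"wx":0,"wy":0,"wz":0,"gripper":1},{"tx":0,"ty":0,"tz":0,"wx":0,"wy":0,"wz":0,"gripper":1},{"tx":0,"ty":0,"tz":0,"wx":0,"wy":0,"wz":0,"gripper":1},{"tx":0,"ty":0,"tz":0,"wx":0,"wy":0,"wz":0,"gripper":1},{"tx":0,"ty":0,"tz":0,"wx":0,"wy":0,"wz":0,"gripper":1}]' 50
python3 f.py
```

```text
clock: 16.65
position: [0.4963, -0.302, 0.051]
tcp_rot: [[0.947, -0.32, 0.0], [-0.32, -0.947, -0.0], [0.0, 0.0, -1.0]]
ft_force: [-4.2, 1.2, 4.8]
opening: 0.41
grip_force: 50.0
XYZ rel w4 [ 3.38 -0.6  29.21] F level [-4.36  0.22 -4.83] T [ 0.135 -1.498 -0.051] pitch -0.02
p 3.57 b 0.05
```

```bash
python3 -m pendant '[{"tx":-0.0013,"ty":0,"tz":-0.0005,"wx":0,"wy":0,"wz":0,"gripper":1},{"tx":-0.0013,"ty":0,"tz":0,"wx":0,"wy":0,"wz":0,"gripper":1},{"tx":0,"ty":0,"tz":0,"wx":0,"wy":0,"wz":0,"gripper":0.45},{"tx":0,"ty":0,"tz":0,"wx":0,"wy":0,"wz":0,"gripper":0.35},{"tx":0,"ty":0,"tz":0,"wx":0,"wy":0,"wz":0,"gripper":0.35},{"tx":0,"ty":0,"tz":0,"wx":0,"wy":0,"wz":0,"gripper":0.35},{"tx":0,"ty":0,"tz":-0.02,"wx":0,"wy":0,"wz":0,"gripper":0.35},{"tx":0,"ty":0,"tz":-0.1,"wx":0,"wy":0,"wz":0,"gripper":0.35},{"tx":0,"ty":0,"tz":-0.1,"wx":0,"wy":0,"wz":0,"gripper":0.35},{"tx":-0.1,"ty":0,"tz":-0.1,"wx":0,"wy":0,"wz":0,"gripper":0.35}]' 50
python3 - <<'E'
from h import *
s=state();p=camera_params("wrist");im=get_image("wrist");np.save("w5.npy",dict(p=p,s=s),allow_pickle=True)
cv2.imwrite("pics/w5.png",cv2.resize(im[:288,64:448,::-1],None,fx=2.08,fy=2.08,interpolation=cv2.INTER_CUBIC))
E
```

```text
clock: 17.9
position: [0.4684, -0.2925, 0.1482]
tcp_rot: [[0.948, -0.319, 0.002], [-0.319, -0.948, -0.001], [0.002, 0.0, -1.0]]
ft_force: [-0.7, 0.1, -0.3]
opening: 0.654
grip_force: 0.0
```

View pics/w5.png

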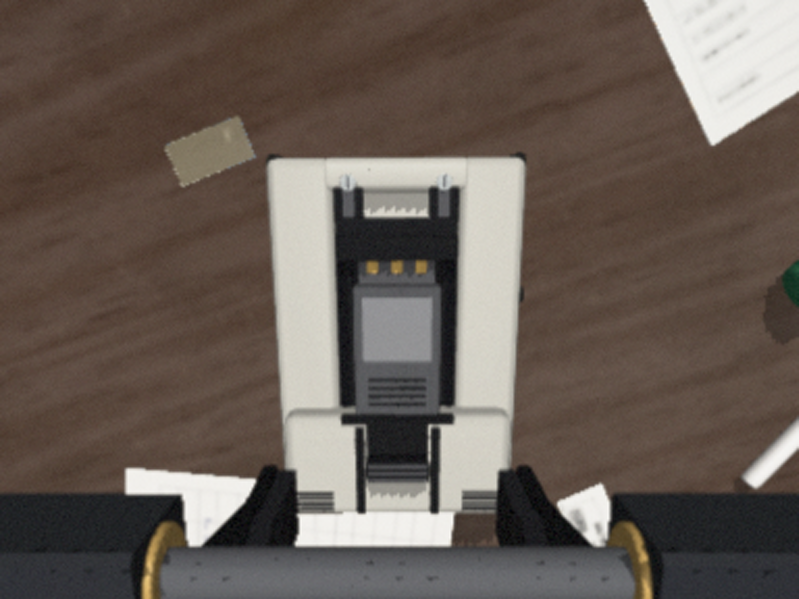

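The pack is seated: tongue under the lip at row 262, heel at row 412 against the wall, lying flat and centred. The knob bar is at about rows 458–480, columns 367–430. Now I'll locate it.

Run:
```python
from h import *
d=np.load("w5.npy",allow_pickle=True).item();p=d['p'];s=d['s'];R=s['tcp_rot'];o=s['position']
W=lambda u,v,z:np.round(R.T@(ray("wrist",(64+u/2.08,v/2.08),z,p)-o)*1000,1)
for n,a in dict(kf=(398,464,.062),kb=(398,480,.062),kL=(367,470,.062),kR=(430,470,.062),humpf=(398,410,.049),far=(398,157,.0365),near=(398,512,.049),heel=(398,412,.048)).items():print(n,W(*a))
s=state();print(s['position'],s['opening'])
w3=np.load("w3.npy",allow_pickle=True).item()['s'];print("printer origin X by w3:",(R.T@(w3['position']-s['position'])*1e3)[0]+68)
```

```text
kf [-20.5   1.5  86.1]
kb [-27.6   1.5  86.1]
kL [-23.1 -11.2  86.1]
kR [-23.1  14.6  86.1]
humpf [-1.4  1.5 99.1]
far [ 99.1   1.5 111.9]
near [-48.7   1.6  99. ]
heel [ -2.6   1.5 100.1]
[ 0.46567684 -0.29186449  0.15209356] 0.6506241131900045
printer origin X by w3: 27.610665459899373
```

```bash
python3 -m pendant '[{"tx":-0.07,"ty":0.003,"tz":0,"wx":0,"wy":0,"wz":0,"gripper":1},{"tx":-0.07,"ty":0,"tz":0,"wx":0,"wy":0,"wz":0,"gripper":1},{"tx":0,"ty":0,"tz":0,"wx":0,"wy":0,"wz":0,"gripper":1},{"tx":0,"ty":0,"tz":0,"wx":0,"wy":0,"wz":0,"gripper":1},{"tx":0,"ty":0,"tz":0,"wx":0,"wy":0,"wz":0,"gripper":1},{"tx":0,"ty":0,"tz":0.1,"wx":0,"wy":0,"wz":0,"gripper":1},{"tx":0,"ty":0,"tz":0.1,"wx":0,"wy":0,"wz":0,"gripper":1},{"tx":0,"ty":0,"tz":0.05,"wx":0,"wy":0,"wz":0,"gripper":1},{"tx":0,"ty":0,"tz":0.035,"wx":0,"wy":0,"wz":0,"gripper":1},{"tx":0,"ty":0,"tz":0,"wx":0,"wy":0,"wz":0,"gripper":1}]' 10
python3 f.py
```

```text
clock: 19.2
position: [0.4272, -0.2796, 0.0613]
tcp_rot: [[0.948, -0.32, -0.0], [-0.32, -0.948, -0.0], [-0.0, 0.0, -1.0]]
ft_force: [-0.3, 0.3, -0.1]
opening: 0.006
grip_force: 0.3
XYZ rel w4 [-69.26   0.42  19.11] F level [-0.41 -0.17  0.1 ] T [-0.029 -0.099 -0.031] pitch 0.02
p -69.08 b 10.24
```

```bash
python3 -m pendant '[{"tx":0,"ty":0,"tz":-0.0165,"wx":0,"wy":0,"wz":0,"gripper":1},{"tx":0.008,"ty":0,"tz":0,"wx":0,"wy":0,"wz":0,"gripper":1},{"tx":0.008,"ty":0,"tz":0,"wx":0,"wy":0,"wz":0,"gripper":1},{"tx":0.008,"ty":0,"tz":0,"wx":0,"wy":0,"wz":0,"gripper":1},{"tx":0.008,"ty":0,"tz":0,"wx":0,"wy":0,"wz":0,"gripper":1},{"tx":0.008,"ty":0,"tz":0,"wx":0,"wy":0,"wz":0,"gripper":1},{"tx":0.008,"ty":0,"tz":0,"wx":0,"wy":0,"wz":0,"gripper":1},{"tx":0.008,"ty":0,"tz":0,"wx":0,"wy":0,"wz":0,"gripper":1},{"tx":0,"ty":0,"tz":0,"wx":0,"wy":0,"wz":0,"gripper":1},{"tx":0,"ty":0,"tz":0,"wx":0,"wy":0,"wz":0,"gripper":1}]' 10
python3 f.py
```

```text
clock: 20.45
position: [0.4432, -0.285, 0.0662]
tcp_rot: [[0.947, -0.32, 0.001], [-0.32, -0.947, -0.0], [0.001, -0.0, -1.0]]
ft_force: [-1.2, 0.3, 0.2]
opening: 0.009
grip_force: 0.6
XYZ rel w4 [-52.35   0.36  14.11] F level [-1.26  0.09 -0.15] T [-0.009 -0.383  0.008] pitch -0.04
p -52.16 b 15.25
```

```bash
python3 -m pendant '[{"tx":0.004,"ty":0,"tz":0,"wx":0,"wy":0,"wz":0,"gripper":1},{"tx":0.004,"ty":0,"tz":0,"wx":0,"wy":0,"wz":0,"gripper":1},{"tx":0.004,"ty":0,"tz":0,"wx":0,"wy":0,"wz":0,"gripper":1},{"tx":0.004,"ty":0,"tz":0,"wx":0,"wy":0,"wz":0,"gripper":1},{"tx":0,"ty":0,"tz":0,"wx":0,"wy":0,"wz":0,"gripper":1},{"tx":0,"ty":0,"tz":0,"wx":0,"wy":0,"wz":0,"gripper":1},{"tx":0,"ty":0,"tz":0,"wx":0,"wy":0,"wz":0,"gripper":1},{"tx":0,"ty":0,"tz":0,"wx":0,"wy":0,"wz":0,"gripper":1},{"tx":0,"ty":0,"tz":0,"wx":0,"wy":0,"wz":0,"gripper":1},{"tx":0,"ty":0,"tz":0,"wx":0,"wy":0,"wz":0,"gripper":1}]' 10
python3 f.py
```

```text
clock: 21.7
position: [0.4472, -0.2864, 0.0662]
tcp_rot: [[0.947, -0.32, -0.001], [-0.32, -0.947, 0.0], [-0.001, -0.0, -1.0]]
ft_force: [-3.5, 2.1, 0.3]
opening: 0.006
grip_force: 1.9
XYZ rel w4 [-48.16   0.37  14.15] F level [-4.01 -0.84 -0.31] T [ 0.205 -1.1    0.003] pitch 0.03
p -47.99 b 15.16
```

```bash
python3 -m pendant '[{"tx":0.0033,"ty":0,"tz":0,"wx":0,"wy":0,"wz":0,"gripper":1},{"tx":0.002,"ty":0,"tz":0,"wx":0,"wy":0,"wz":0,"gripper":1},{"tx":0,"ty":0,"tz":0,"wx":0,"wy":0,"wz":0,"gripper":1},{"tx":0,"ty":0,"tz":0,"wx":0,"wy":0,"wz":0,"gripper":1},{"tx":0,"ty":0,"tz":0,"wx":0,"wy":0,"wz":0,"gripper":1},{"tx":0,"ty":0,"tz":0,"wx":0,"wy":0,"wz":0,"gripper":1},{"tx":0,"ty":0,"tz":0,"wx":0,"wy":0,"wz":0,"gripper":1},{"tx":0,"ty":0,"tz":0,"wx":0,"wy":0,"wz":0,"gripper":1},{"tx":0,"ty":0,"tz":0,"wx":0,"wy":0,"wz":0,"gripper":1},{"tx":0,"ty":0,"tz":0,"wx":0,"wy":0,"wz":0,"gripper":1}]' 10
python3 f.py
```

```text
clock: 22.95
position: [0.4473, -0.2864, 0.0662]
tcp_rot: [[0.947, -0.32, -0.004], [-0.32, -0.947, 0.001], [-0.004, -0.0, -1.0]]
ft_force: [-6.3, 4.1, 3.0]
opening: 0.006
grip_force: 3.4
XYZ rel w4 [-48.03   0.37  14.15] F level [-7.27 -1.89 -2.97] T [ 0.406 -1.951  0.002] pitch 0.22
p -47.91 b 15.05
```

```bash
python3 -m pendant '[{"tx":-0.005,"ty":0,"tz":0,"wx":0,"wy":0,"wz":0,"gripper":1},{"tx":-0.01,"ty":0,"tz":0,"wx":0,"wy":0,"wz":0,"gripper":1},{"tx":0,"ty":0,"tz":-0.1,"wx":0,"wy":0,"wz":0,"gripper":1},{"tx":0,"ty":0,"tz":-0.15,"wx":0,"wy":0,"wz":0,"gripper":1},{"tx":-0.1,"ty":0,"tz":-0.05,"wx":0,"wy":0,"wz":0,"gripper":1},{"tx":0,"ty":0,"tz":0,"wx":0,"wy":0,"wz":0,"gripper":1},{"tx":0,"ty":0,"tz":0,"wx":0,"wy":0,"wz":0,"gripper":1},{"tx":0,"ty":0,"tz":0,"wx":0,"wy":0,"wz":0,"gripper":1},{"tx":0,"ty":0,"tz":0,"wx":0,"wy":0,"wz":0,"gripper":1},{"tx":0,"ty":0,"tz":0,"wx":0,"wy":0,"wz":0,"gripper":1}]' 10
python3 - <<'E'
from h import *
s=state();p=camera_params("wrist");im=get_image("wrist");np.save("w6.npy",dict(p=p,s=s),allow_pickle=True)
c=cv2.resize(im[20:200,160:340,::-1],None,fx=3.3,fy=3.3,interpolation=cv2.INTER_CUBIC)
cv2.imwrite("pics/w6.png",np.clip(c.astype(float)*1.5,0,255).astype(np.uint8))
E
```

```text
clock: 24.2
position: [0.4164, -0.276, 0.1558]
tcp_rot: [[0.947, -0.32, -0.001], [-0.32, -0.947, 0.0], [-0.001, 0.0, -1.0]]
ft_force: [0.1, -0.8, 0.1]
opening: 0.004
grip_force: 0.0
```

View pics/w6.png

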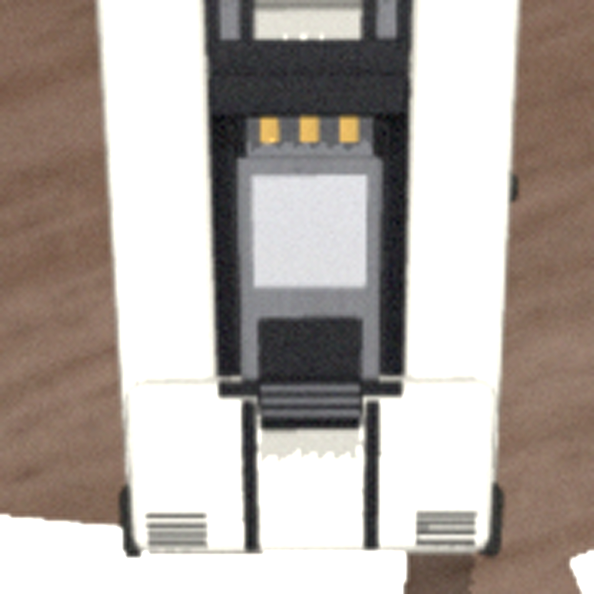

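The lock plate (front edge row 318) overlaps the pack's heel, with the knob at rows 383–420. I'll check its travel.

Run:
```python
from h import *
d=np.load("w6.npy",allow_pickle=True).item();p=d['p'];s=d['s'];R=s['tcp_rot'];o=s['position']
W=lambda u,v,z:np.round(R.T@(ray("wrist",(160+u/3.3,20+v/3.3),z,p)-o)*1000,1)
for n,a in dict(kf=(310,384,.062),kb=(310,414,.062),kbb=(310,428,.052),platef=(310,318,.052),humpf=(310,380,.049),near=(310,550,.049),lip=(310,114,.043)).items():print(n,W(*a))
```

```text
kf [51.8  0.3 93.8]
kb [44.5  0.3 93.8]
kbb [ 39.5   0.3 103.8]
platef [ 67.    0.3 103.8]
humpf [ 51.4   0.3 106.8]
near [  6.    0.3 106.8]
lip [114.9   0.4 112.7]
```

```bash
python3 -c "
from station import *
print(close_job())"
```

```text
the job is handed in; nothing more can be done
None
```

The battery pack lies flat in the bay with its tongue under the lip. The lock is pushed home against its stop, measured at about 18 mm, and the job is handed in.

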